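# Tap a taper-shank chuck home in its sleeve and put the joined tool away

### The arm

A 7-joint arm with a two-finger parallel gripper is mounted at the origin on a cart in front of the work surface, level with it; the furniture and walls round the work are solid. World frame = base frame: x ahead of the robot, y to its left, z up, the work surface at z = 0. Lengths are in mm, angles in rad, forces in N, time in s.
With the tool pointing down it reaches from about 400 to 875 mm from the base axis. Payload 4.4 kg.
Tool frame: the origin (TCP) lies at the very end of the fingers, on their centre line; the grasp point (between the pads) lies 19 mm behind it; z points along the fingers, y is the line along which they close (so a half turn about z gives the same grasp; the last joint's range is limited). The gripper opens to 85 mm and grips with 20 to 120 N. Pads are 22 mm wide; open, the fingers measure 114 mm over their backs; the gripper's body (76 mm by 85 mm) begins 54 mm behind the grasp point. The pads swing forward as they close: fully open they stand 13 mm farther back than shut.
Start: joints at [1.264, 0.628, 0.038, 1.517, -0.027, 0.996, -0.02], TCP at [155.039, -631.253, 231.313] pointing down, gripper open.
Joint ranges: [-3.06, 3.06], [-0.37, 2.12], [-1.25, 1.32], [0.18, 2.47], [-1.1, 4.24], [0.23, 1.98], [-2.94, 2.94]. Speed limits (rad/s): [2.57, 2.57, 3.14, 3.14, 3.14, 3.14, 3.14].

### API

Orientations are given as [roll, pitch, yaw] about the fixed x, y, z axes, in that order (R = Rz(yaw) Ry(pitch) Rx(roll)).
In Python, from cell import monitor, viewer, workorder gives the robot as it stands.
- The arm moves only by the tool arm_command, never from a script. Its argument "series" is one flat list of numbers, 5 for each row, row after row: the opening in per cent of the stroke, from 0 (shut) to 100 (fully open), then the shift along the tool's x, y, z in cm, then the turn about the tool's z in degrees. In form: [claw, x, y, z, roll, claw, x, y, z, roll, ...]. A call has exactly 5 rows; each row is the pose to reach, as a shift and turn from the pose commanded when the call began, along the tool's axes at that moment; what a row does not reach only later rows make up. A row lasts 1/12 s, in which the tool goes at most 41.7 mm and 7.16 degrees, less where a joint would pass 70% of its speed; a pose out of reach is approached as far as the arm can. A call with a gripper value outside its range is refused whole. The fingers move at their own pace and stop on an object; the grip force is fixed at half the most. Time passes only in rows, so rows that repeat a pose let the fingers close, or fill a call up. It gives the time, the measured TCP pose, the force, the opening and the grip force at its end, in the units of the state.
- monitor.read_state(): the state, without advancing time (a new reading comes with each control period).
- viewer.get_image(name): name is "scene" or "side" or "wrist"; returns (picture, depth): 480x640x3 uint8, red, green, blue; 480x640 float32, mm along the optical axis (not along the pixel's ray), 0 where there is no reading.
- viewer.camera_model(name): a dict with "mtx" (3x3 intrinsics, pixels), "R" (3x3) and "t" (3): a world point X has camera coordinates R X + t. Camera axes: x right, y down, z forward; pixel columns grow to the right and rows downward; lengths in mm; the calibration is good to about 2 mm. A picture is of the moment at which its call begins: read the wrist's pose just before it. camera_model takes no time and is no camera call; for the wrist camera it gives the pose at the moment of the call.
- workorder.finish_job(): hands the job in; it is judged then, once.
The state is a dict: "clock": time; "qpos": joint angles; "qd": joint speeds; "tau": joint torques, N m; "eef_pos": TCP position; "tool_rot": TCP orientation; "force": force on the tool from outside, world axes, zero at the start; "torque": the same for the moment, N m; "width": finger opening in mm; "gripper_force": force on a finger pad.
Only numpy, scipy, OpenCV 4.12 (cv2) and the standard library are available. Lean on these libraries where they do the work, as an engineer would, in place of code of your own. Each camera call takes 0.05 s, during which the arm holds its last target. There are 200 camera calls.

### The job

The small drill chuck is only stuck loosely by its tapered shank into the steel sleeve in the holding block: a gap still shows under its collar. Take the brass bar and tap the chuck down with it until its collar is fully home on the sleeve, then lean on it with the bar at about 40 N (never more than 65 N) for about half a second to set the taper, keeping the fingers off the chuck until then; stand the bar upright on the bench again. Then lift the tool out by the chuck, with the sleeve hanging on its taper by friction alone, stand it upright in the empty hole of the wooden tool stand, flange down on the wood, let go, and leave the piston and the tin where they are.

Things in the scene. Friction and masses are not known exactly. Their poses are not given: they have to be found in the camera images.
- chuck_mid (a point): Centre of the drill chuck, z up its axis. Dark steel round body 38 mm in diameter from 17 mm below this point to 17 mm above it (grip it here, across any diameter), a domed nose above that, whose top is 28 mm above this point, on the axis (tap there); below it a collar of 34 mm diameter ends in a flat underside 24 mm below this point.
- chuck_collar (a point): Centre of the flat underside of the chuck's collar, z up. It starts 3 to 5 mm above the sleeve's mouth; home is where the collar lies on the sleeve's face. Resistance rises steadily to about 15 to 35 N at home, then comes a hard stop: harder taps no longer lower the chuck. Tap slowly (12 mm/s), for over 65 N of bar on chuck, even for a moment, is too hard.
- sleeve_mouth (a point): Centre of the sleeve's flat top face, where its bore opens, z up. The sleeve is a loose bright steel socket: round body 44 mm in diameter and 50 mm high below this face, under it a spigot 30 mm in diameter and 20 mm long which stands in the holding block's bore, the body's underside resting on the block's top.
- block_bore (a point): Centre of the bore's mouth in the top of the holding block, a fixed dark steel block 100 x 100 x 28 mm with a screw head at each corner; its top is 28 mm above the bench. Bore 34 mm, clear through.
- stand_hole (a point): Centre of the mouth of the empty hole in the top of the wooden tool stand, a fixed pale block 90 x 160 x 28 mm (x and y along these edges). Hole 36 mm in diameter (3 mm clear round the sleeve's spigot), 2 mm chamfer, 28 mm deep down to the bench, 38 mm from the stand's middle. A stubby tool 40 mm high is fixed in the stand 83 mm away along -y.
- bar_mid (a point): Centre of the brass tapping bar, a cylinder 32 mm in diameter and 95 mm long with a white nylon face (30 mm wide, 12 mm thick) at either end, which stands upright on the bench (ends 47.5 mm above and below this point), z along its axis. Weighs 0.45 to 0.65 kg.
- sleeve: The sleeve; origin at the centre of the underside of its spigot, 70 mm below its mouth, z up. About 0.36 kg. Its tapered bore (half angle 1.7 degrees) matches the shank and holds it by friction once driven home; turning or rocking is not needed.
- chuck: The chuck; origin at the centre of its collar's underside, z up. About 0.12 kg. Below the origin its tapered steel shank, 50 mm long and about 23 mm thick, sticks in the sleeve's bore.
- bar: The brass bar; origin at the centre of its lower end, z up along the bar.
- piston: Bystander: bare aluminium engine piston, 85 x 82 x 52 mm; origin at the centre of its underside. Leave it where it is.
- grease_tin: Bystander: round metal tin, 66 mm wide, 46 mm high; origin at the centre of its underside. Leave it where it is.
Mind the look-alikes: they are no part of the job. What is shaped like the chuck but red is not meant.

How it is judged (in metres and radians):
On the way, in this order (a step that is already met when the one before it is completed fails the run):
1. the chuck is home (collar within 1.5 mm of the sleeve's face, the sleeve still in the block) and is pressed by the bar with over 30 N (z of chuck_collar in the frame of sleeve_mouth below 0.0015 m and contact force between bar and chuck above 30 N and horizontal distance between sleeve_mouth and block_bore below 0.01 m and height (world z) of sleeve below 0.02 m), for 0.3 s.
2. the bar stands on the bench again, released (height (world z) of bar_mid below 0.055 m and angle between bar's own z axis and vertical below 0.15 rad and contact force between the fingers and bar below 0.1 N and contact force between bar and chuck below 0.1 N and linear speed of bar below 0.02 m/s), for 0.2 s.
3. the sleeve is lifted clear of the block, hanging on the chuck by friction (z of chuck_collar in the frame of sleeve_mouth below 0.002 m and height (world z) of sleeve above 0.034 m and horizontal distance between chuck_collar and sleeve_mouth below 0.003 m), for 0.3 s.
At the end, for the whole second after the job is handed in: The chuck's collar is within 2 mm of the sleeve's face and centred on it within 3 mm; the sleeve stands upright (3 degrees) in the stand's empty hole with its flange on the wood (within 3.5 mm), at rest; the brass bar stands upright on the bench, at rest (z of chuck_collar in the frame of sleeve_mouth below 0.002 m and horizontal distance between chuck_collar and sleeve_mouth below 0.003 m and horizontal distance between sleeve_mouth and stand_hole below 0.012 m and height (world z) of sleeve below 0.0115 m and angle between sleeve's own z axis and vertical below 0.06 rad and linear speed of each of sleeve, bar below 0.02 m/s and height (world z) of bar_mid below 0.055 m and angle between bar's own z axis and vertical below 0.15 rad); the robot touches nothing.
It fails at once if the bar strikes or presses the chuck with more than 65 N (contact force between bar and chuck above 65 N).
It fails at once if the chuck is handled by the fingers while its collar is more than 2.5 mm from home (contact force between the fingers and chuck above 2 N and z of chuck_collar in the frame of sleeve_mouth above 0.0025 m).
It fails at once if a bystander is pushed more than 30 mm (distance of any of piston, grease_tin from where it was at the start of the episode above 0.03 m).
It also fails if it takes over 72 s, if anything falls off the work surface, if the arm or the gripper's body presses on something with over 40 N, if the wrist force passes 120 N, or if a joint passes its speed limit or range.

## Working session

There is one attempt and no reset: what is moved stays moved. The work goes in short steps, Python scripts to look and compute and a tool call to move; the robot and the scene stay as the last step left them, time stands still between calls to the robot, and variables do not carry over. Pictures are saved under pics/ and viewed, at most 10 in all, crops included, and the job is handed in when it is done.

Besides the shell and the picture viewer there is one more tool, called as name(argument=value, ...) on one line, values as JSON. arm_command: Moves the arm, as the interface text tells. Its arguments: {"type":"object","properties":{"series":{"type":"array","items":{"type":"number"}}},"required":["series"]}

```bash
ls; mkdir -p pics; cat > h.py <<'E'
import numpy as np, cv2
from cell import monitor, viewer, workorder
def snap(n,f):
    m=viewer.camera_model(n); p,d=viewer.get_image(n)
    cv2.imwrite(f'pics/{f}.png',p[:,:,::-1]); np.savez(f'pics/{f}.npz',p=p,d=d,**{k:np.array(m[k]) for k in('mtx','R','t')})
def load(f): return np.load(f'pics/{f}.npz')
def cloud(z):
    d=z['d']; v,u=np.mgrid[:480,:640]; K=z['mtx']
    c=np.stack([(u-K[0,2])/K[0,0]*d,(v-K[1,2])/K[1,1]*d,d],-1)
    return (c-z['t'])@z['R']
def st():
    s=monitor.read_state(); print({k:np.round(s[k],3) for k in('clock','eef_pos','tool_rot','force','width','gripper_force')})
E
python3 - <<'E'
from h import *
st(); snap('scene','s0'); snap('side','d0'); 
a=np.hstack([cv2.imread('pics/s0.png')]);st()
E
```

```text
pics
{'clock': np.float64(0.0), 'eef_pos': array([ 154.892, -630.621,  230.396]), 'tool_rot': array([-3.14 ,  0.   ,  0.241]), 'force': array([-0.579,  0.093, -0.027]), 'width': np.float64(85.543), 'gripper_force': np.float64(0.0)}
{'clock': np.float64(0.1), 'eef_pos': array([ 154.901, -630.708,  230.49 ]), 'tool_rot': array([-3.14 ,  0.   ,  0.241]), 'force': array([-0.158,  0.55 , -0.166]), 'width': np.float64(85.514), 'gripper_force': np.float64(0.0)}
```

View pics/s0.png

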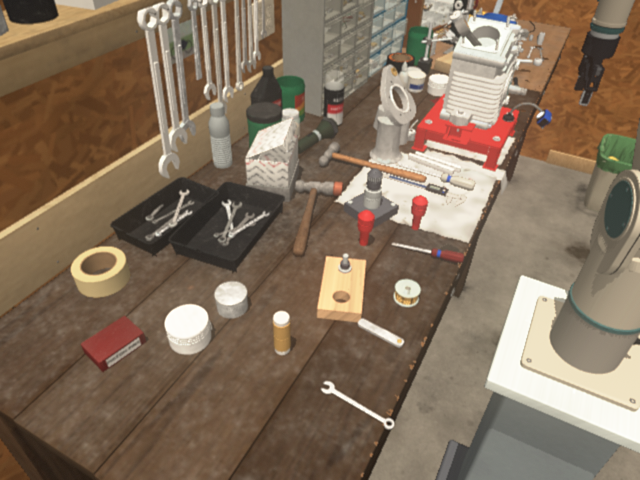

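View pics/d0.png

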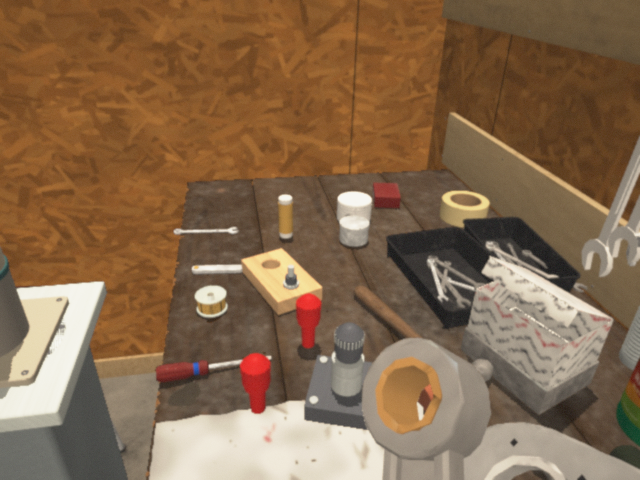

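Candidates in the scene image: for the chuck, the dark one on the block (373,180), and red look-alikes at (366,225) and (419,210). For the bar, the brass one at (282,333). For the hole, (342,296) in the pale stand. By the description I pick the dark one. I'll check it in a close crop.

```bash
python3 - <<'E'
from h import *
z=load('s0');d=load('d0')
c=lambda z,u,v,w,h,s: cv2.resize(z['p'][v:v+h,u:u+w,::-1],None,fx=s,fy=s,interpolation=cv2.INTER_CUBIC)
im=np.zeros((600,800,3),np.uint8)
a=c(z,330,155,100,75,4); im[:300,:400]=a
im[:300,400:]=c(d,300,315,100,75,4); im[300:,:400]=c(z,300,250,100,75,4); im[300:,400:]=c(z,240,295,100,75,4)
cv2.imwrite('pics/crop0.png',im)
P=cloud(z)
for n,u,v in [('chuck',373,185),('block',350,208),('redL',366,217),('redR',419,204),('stand',330,300),('hole',342,297),('stub',345,260),('bartop',281,317),('barmid',282,335),('tin1',231,290),('tin2',188,318),('spool',407,287)]: print(n,P[v,u].round(0))
Q=cloud(d)
for n,u,v in [('chuck',349,340),('noset',349,327),('sleeve',347,375),('bar',286,215),('stand',260,285),('robot base',30,350)]: print('side',n,Q[v,u].round(0))
E
```

```text
chuck [ 538. -185.   96.]
block [ 586. -163.   22.]
redL [504. -66.  90.]
redR [ 416. -183.   84.]
stand [482. 153.  29.]
hole [473. 113.   5.]
stub [497.  56.  57.]
bartop [515. 291.  96.]
barmid [507. 303.  63.]
tin1 [667. 241.  44.]
tin2 [690. 348.  53.]
spool [357.  37.  27.]
side chuck [ 539. -219.  123.]
side noset [ 542. -205.  132.]
side sleeve [ 538. -223.   66.]
side bar [516. 272.  58.]
side stand [443.  70.  18.]
side robot base [ 82. -41.  11.]
```

View pics/crop0.png

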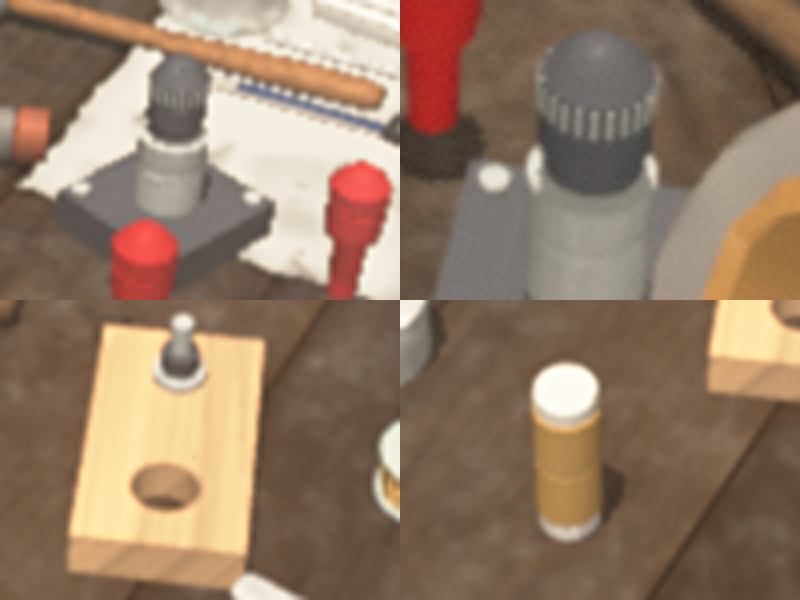

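The crop confirms it: the dark chuck sits on a bright sleeve, with the bar and the empty hole clearly visible. Next, precise fits.

```bash
cat >> h.py <<'E'
from scipy.optimize import least_squares
def circ(P,c,lo,hi,r,R=40):
    q=P.reshape(-1,3); q=q[(np.hypot(*(q[:,:2]-c).T)<R)&(q[:,2]>lo)&(q[:,2]<hi)][:,:2]
    if len(q)<8: return None,len(q)
    f=least_squares(lambda x:np.hypot(*(q-x).T)-r,c,loss='soft_l1')
    return f.x.round(1),len(q),np.abs(f.fun).mean().round(2)
E
python3 - <<'E'
from h import *
for f in('s0','d0'):
    z=load(f);P=cloud(z)
    print(f,'chuck',circ(P,[540,-202],106,138,19,30),'sleeve',circ(P,[540,-202],40,75,22,30),'bar',circ(P,[514,288],20,80,16,30))
    q=P.reshape(-1,3)
    for n,c in(('chuck',(540,-202)),('bar',(514,288))):
        s=q[np.hypot(q[:,0]-c[0],q[:,1]-c[1])<25]; top=np.percentile(s[:,2],99); t=s[s[:,2]>top-4]; print(n,top.round(1),t.mean(0).round(1))
    s=q[(abs(q[:,0]-475)<110)&(abs(q[:,1]-90)<130)&(q[:,2]>23)&(q[:,2]<33)]
    # stand top rectangle
    r=cv2.minAreaRect(s[:,:2].astype(np.float32)); print('stand',r,np.median(s[:,2]))
    # hole: project template rim and match colour
    K=z['mtx']
    for u,v in ([(342,297)] if f=='s0' else [(270,264)]):
        ray=z['R'].T@np.linalg.solve(K,[u,v,1]); o=-z['R'].T@z['t']; print('hole',(o+ray*(28-o[2])/ray[2]).round(1))
E
```

```text
s0 chuck (array([ 543.7, -202.1]), 184, np.float64(4.04)) sleeve (array([ 543.4, -201. ]), 204, np.float64(1.43)) bar (array([516.7, 288.6]), 339, np.float64(0.68))
chuck 132.6 [ 541.7 -196.8  131. ]
bar 97.0 [515.5 290.7  94.9]
stand ((439.5063781738281, 79.62364196777344), (180.27659606933594, 165.4122314453125), 20.547321319580078) 27.684572311726395
hole [464.8 132.6  28. ]
d0 chuck (array([ 543.8, -199.4]), 694, np.float64(4.11)) sleeve (array([ 543.4, -201.1]), 603, np.float64(0.68)) bar (array([516.4, 287.8]), 354, np.float64(1.06))
chuck 132.9 [ 542.4 -204.6  131.3]
bar 95.4 [516. 284.  94.]
stand ((441.0162048339844, 77.9776611328125), (181.76844787597656, 164.48756408691406), 19.214582443237305) 27.485600717126736
hole [467.1 124.6  28. ]
```

```bash
python3 - <<'E'
from h import *
q=np.concatenate([cloud(load(f)).reshape(-1,3) for f in('s0','d0')])
q=q[(q[:,2]<900)&(q[:,2]>-100)]
print('max height grid; rows y, cols x'); xs=range(100,850,50); print('      ',*[f'{x:4d}' for x in xs])
for y in range(-800,450,50):
    print(f'{y:5d} ',*[ (lambda s: f'{np.percentile(s,98):4.0f}' if len(s)>3 else '   .')(q[(abs(q[:,0]-x)<25)&(abs(q[:,1]-y)<25),2]) for x in xs])
E
```

```text
max height grid; rows y, cols x
        100  150  200  250  300  350  400  450  500  550  600  650  700  750  800
 -800     .    .    .    .   79  285  364  403    .   78    3    4    2    1    3
 -750     .    .  142  144  142  334  386  384  386   78    2    0    .    3    2
 -700     .  320  329  144  206  367  382  372  392   78    2    .    .    2    3
 -650   470  342  475    .   78  340  534  354  391   79    .    .    1    3    3
 -600   489  488  481   -5   79  313  332  386  386   83   52    .    2    3  147
 -550     .  347    .   -4   76  246  250  406  411  148  211  255    3    2  106
 -500     .    .    .    .    5    6   21  210  380  150  220  252    2    3   64
 -450     .    .    .    .    4   30   30   21   18  151  216  234    3   30   52
 -400     .    .    .    .    4   26   24   22   24   23  196   22   24   32   28
 -350     .    .    .    .    4   16   23   22   16   16   13    6    2   27    3
 -300     .    .    .    .    5    4    4    4    4    3    5    7    2    2   34
 -250     .    .    .    .    4    4    4    3   30   29   27   38   25    1  172
 -
[... 363 characters left out ...]
   2   28   29    3   19   23   49   49   34
   50    14    2    .    .    2   32   30   29   67   30   20   22   50   35   32
  100    14    2    .    .    2    2   12   30   30   29    2    2   50   32   33
  150     2    2    .    .   10   11   29   30   30    2    2    2   49   49   47
  200     .    .    .    .    3    4    3   19   28    2    2   45   44   49   50
  250     .    .    .    .    2    2    3    2   86   47    2   47   47    2    3
  300     .    .    .    .    3    3    6    2   96   94    2   51   53    2    2
  350     .    .    .    8    6    6    5    3    2    3    2   54   54   52    2
  400     .    .    .    .    3    3    3    3    3    2    3   52   53   31   32
```

arm_command(series=[100,2.7,-3.1,-0.8,3,100,5.4,-6.3,-1.6,6,100,8.2,-9.4,-2.4,9,100,10.9,-12.6,-3.2,12,100,13.6,-15.7,-4,13.8])

```text
clock: 0.52
eef_pos: [248.6, -447.0, 270.6]
tool_rot: [-3.141, 0.0, -0.003]
force: [1.4, 0.1, 0.4]
width: 85.3
gripper_force: 0.0
```

```bash
python3 -c "
from h import *
st();print(monitor.read_state()['qpos'])"
```

```text
{'clock': np.float64(0.517), 'eef_pos': array([ 248.567, -447.037,  270.566]), 'tool_rot': array([-3.141e+00,  0.000e+00, -3.000e-03]), 'force': array([1.43 , 0.096, 0.381]), 'width': np.float64(85.292), 'gripper_force': np.float64(0.0)}
[ 0.93799688  0.38472142  0.09832453  1.84919274 -0.04688502  0.91088715
 -0.51573551]
```

arm_command(series=[100,2.5,-3.3,0,0,100,5,-6.6,0,0,100,7.5,-9.9,0,0,100,10,-13.2,0,0,100,12.5,-16.5,0,0])

```text
clock: 0.93
eef_pos: [373.9, -282.3, 270.7]
tool_rot: [-3.142, 0.0, -0.0]
force: [-0.2, -0.2, 0.1]
width: 85.6
gripper_force: 0.0
```

arm_command(series=[100,2,-3.5,0,0,100,4,-7,0,0,100,6,-10.5,0,0,100,8,-14,0,0,100,10,-17.5,0,0])

```text
clock: 1.35
eef_pos: [473.6, -107.2, 270.6]
tool_rot: [3.142, 0.0, -0.0]
force: [1.4, -0.9, 0.6]
width: 85.3
gripper_force: 0.0
```

arm_command(series=[100,0,-4,0,0,100,0,-8,0,0,100,0,-12,0,0,100,0,-16,0,0,100,0,-20,0,0])

```text
clock: 1.77
eef_pos: [472.7, 92.6, 270.6]
tool_rot: [3.141, 0.0, -0.0]
force: [2.0, -0.3, 0.2]
width: 85.1
gripper_force: 0.0
```

```bash
python3 - <<'E'
from h import *
st(); snap('wrist','w1'); z=load('w1')
print('cam pos',(-z['R'].T@z['t']).round(0), z['R'].round(2))
E
```

```text
{'clock': np.float64(1.767), 'eef_pos': array([472.681,  92.65 , 270.577]), 'tool_rot': array([ 3.141,  0.   , -0.   ]), 'force': array([ 2.007, -0.301,  0.174]), 'width': np.float64(85.104), 'gripper_force': np.float64(0.0)}
cam pos [546.  94. 413.] [[-0.   -1.    0.  ]
 [-0.96  0.    0.29]
 [-0.29  0.   -0.96]]
```

View pics/w1.png

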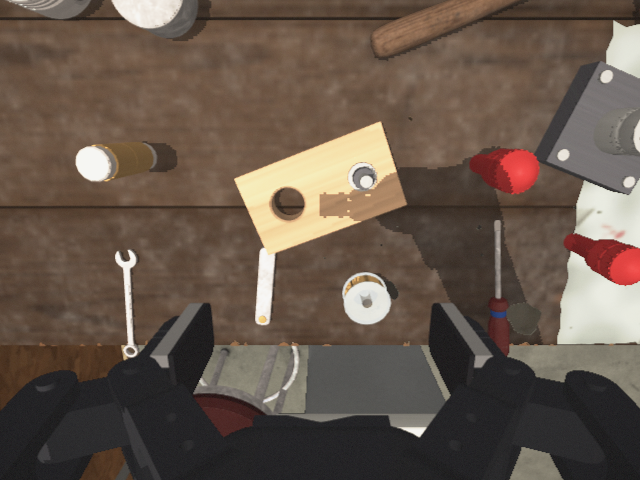

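The wrist view shows the stand's hole at about (288,204) and the bar's top face at about (97,163). The stub tool is at (363,178).

```bash
cat >> h.py <<'E'
def ray(z,u,v,h):
    r=z['R'].T@np.linalg.solve(z['mtx'],[u,v,1]); o=-z['R'].T@z['t']; return (o+r*(h-o[2])/r[2]).round(1)
def blob(z,u,v,w,f):
    m=np.zeros((480,640),np.uint8); m[v-w:v+w,u-w:u+w]=f(z['p'][v-w:v+w,u-w:u+w].astype(int))*255
    c=max(cv2.findContours(m,0,1)[0],key=cv2.contourArea); return cv2.fitEllipse(c)
E
python3 - <<'E'
from h import *
z=load('w1')
e=blob(z,288,204,28,lambda p:p.sum(-1)<330); print(e,ray(z,*e[0],28), ray(z,288,204,28))
b=blob(z,97,163,24,lambda p:p.min(-1)>170); print(b,ray(z,*b[0],95))
P=cloud(z)
q=P.reshape(-1,3); q=q[(abs(q[:,0]-470)<100)&(q[:,1]<200)&(q[:,1]>-20)&(q[:,2]>24)&(q[:,2]<32)]
r=cv2.minAreaRect(q[:,:2].astype(np.float32)); print(r,np.median(q[:,2]))
print(circ(P,[516,288],20,85,16,30), circ(P,[543,-201],40,75,22,32))
E
```

```text
((287.3739318847656, 203.30799865722656), (31.139575958251953, 31.228740692138672), 96.92894744873047) [470.8 129.2  28. ] [470.  128.5  28. ]
((92.646240234375, 163.46200561523438), (30.9046573638916, 36.536903381347656), 135.9388427734375) [518.4 287.2  95. ]
((442.74609375, 78.5169677734375), (177.23724365234375, 160.2362060546875), 20.76268768310547) 27.9694664284171
(array([518.1, 288.8]), 1186, np.float64(0.35)) (array([ 544. , -201.5]), 1307, np.float64(0.57))
```

arm_command(series=[100,0.9,-3.9,0,0,100,1.8,-7.8,0,0,100,2.7,-11.7,0,0,100,3.6,-15.7,0,0,100,4.5,-19.6,0,0])

```text
clock: 2.23
eef_pos: [518.3, 288.5, 270.4]
tool_rot: [3.141, 0.0, -0.0]
force: [0.5, -0.1, 0.2]
width: 85.2
gripper_force: 0.0
```

arm_command(series=[100,0,0,2,0,100,0,0,5,0,100,0,0,8,0,100,0,0,10.5,0,100,0,0,12,0])

```text
clock: 2.65
eef_pos: [516.6, 285.5, 147.4]
tool_rot: [3.139, 0.004, 0.0]
force: [0.1, -0.3, -0.0]
width: 85.7
gripper_force: 0.0
```

```bash
python3 - <<'E'
from h import *
st(); snap('wrist','w2'); z=load('w2')
P=cloud(z);print(circ(P,[517.5,288.3],20,85,16,30))
q=P.reshape(-1,3);s=q[np.hypot(q[:,0]-517.5,q[:,1]-288)<25];print(np.percentile(s[:,2],99),s[s[:,2]>90].mean(0))
E
```

```text
{'clock': np.float64(2.65), 'eef_pos': array([516.639, 285.517, 147.392]), 'tool_rot': array([3.139, 0.004, 0.   ]), 'force': array([ 0.09 , -0.309, -0.012]), 'width': np.float64(85.727), 'gripper_force': np.float64(0.0)}
(array([517.4, 288.2]), 1107, np.float64(0.26))
244.0349634661181 [527.81171684 287.85318933 210.57719318]
```

arm_command(series=[100,0,0,3,0,100,0,0,6,0,100,0,0,8.5,0,100,0,0,10,0,100,0,0,10.5,0])

```text
clock: 3.12
eef_pos: [517.0, 285.7, 43.4]
tool_rot: [3.139, 0.004, -0.0]
force: [-0.6, -0.1, -0.2]
width: 85.3
gripper_force: 0.0
```

arm_command(series=[60,0,0,0,0,40,0,0,0,0,0,0,0,0,0,0,0,0,0,0,0,0,0,0,0])

```text
clock: 3.53
eef_pos: [519.2, 287.1, 47.3]
tool_rot: [-3.141, -0.002, -0.0]
force: [-2.2, 0.7, 3.7]
width: 30.9
gripper_force: 58.9
```

arm_command(series=[0,0,0,0,0,0,0,0,0,0,0,0,0,0,0,0,0,0,0,0,0,0,0,0,0])

```text
clock: 3.95
eef_pos: [519.2, 287.1, 47.2]
tool_rot: [-3.141, -0.002, -0.0]
force: [0.6, -1.9, 6.2]
width: 30.7
gripper_force: 59.0
```

arm_command(series=[0,0,0,-1,0,0,0,0,-4,0,0,0,0,-8,0,0,0,0,-12,0,0,0,0,-16,0])

```text
clock: 4.37
eef_pos: [517.1, 286.2, 207.2]
tool_rot: [3.141, 0.002, 0.0]
force: [0.4, 0.7, -5.0]
width: 31.1
gripper_force: 60.2
```

arm_command(series=[0,0,1.5,-2,0,0,0,4.5,-2.5,0,0,0,8,-2.5,0,0,0,12,-2.5,0,0,0,16,-2.5,0])

```text
clock: 4.78
eef_pos: [517.1, 125.4, 231.1]
tool_rot: [3.141, 0.001, 0.002]
force: [0.0, -0.9, -5.7]
width: 30.9
gripper_force: 60.6
```

arm_command(series=[0,0.5,4,0,0,0,1,8,0,0,0,1.5,12,0,0,0,2,16,0,0,0,2.5,20,0,0])

```text
clock: 5.2
eef_pos: [542.1, -75.0, 230.9]
tool_rot: [-3.141, 0.001, 0.0]
force: [0.1, 0.3, -6.0]
width: 30.6
gripper_force: 60.6
```

arm_command(series=[0,0,4,0,0,0,0,7.5,0,0,0,0,10.5,0,0,0,0,12.3,0,0,0,0,12.8,0,0])

```text
clock: 5.62
eef_pos: [541.3, -206.6, 230.5]
tool_rot: [3.139, 0.002, -0.007]
force: [0.0, -1.2, -4.9]
width: 30.8
gripper_force: 60.7
```

```bash
python3 - <<'E'
from h import *
st(); snap('wrist','w3'); snap('side','d3'); snap('scene','s3'); st()
im=np.zeros((480,800,3),np.uint8)
c=lambda z,u,v,w,h,s: cv2.resize(z['p'][v:v+h,u:u+w,::-1],None,fx=s,fy=s,interpolation=cv2.INTER_CUBIC)
im[:,:400]=c(load('d3'),300,250,100,120,4); im[:,400:]=c(load('s3'),325,110,100,120,4); cv2.imwrite('pics/crop3.png',im)
for f in('w3','d3','s3'):
    P=cloud(load(f)); print(f,'sleeve',circ(P,[543.8,-201.3],40,72,22,30),'bar',circ(P,[543.8,-201.3],170,200,16,23),'chuck',circ(P,[543.8,-201.3],92,118,19,25))
E
```

```text
{'clock': np.float64(5.617), 'eef_pos': array([ 541.288, -206.64 ,  230.538]), 'tool_rot': array([ 3.139e+00,  2.000e-03, -7.000e-03]), 'force': array([ 0.016, -1.16 , -4.95 ]), 'width': np.float64(30.84), 'gripper_force': np.float64(60.716)}
{'clock': np.float64(5.767), 'eef_pos': array([ 542.57 , -200.396,  230.528]), 'tool_rot': array([-3.14e+00,  1.00e-03, -0.00e+00]), 'force': array([-0.41 ,  0.963, -5.779]), 'width': np.float64(30.895), 'gripper_force': np.float64(60.715)}
w3 sleeve (array([ 543.9, -200.9]), 237, np.float64(0.21)) bar (array([ 538.9, -205.6]), 351, np.float64(0.49)) chuck (array([ 544.1, -201. ]), 279, np.float64(0.31))
d3 sleeve (array([ 543.3, -201.2]), 547, np.float64(0.66)) bar (array([ 539.6, -203.8]), 257, np.float64(0.63)) chuck (array([ 543.3, -201.4]), 434, np.float64(0.63))
s3 sleeve (array([ 543.5, -200.5]), 186, np.float64(1.35)) bar (array([ 540. , -201.9]), 74, np.float64(1.21)) chuck (array([ 543.5, -200.5]), 133, np.float64(1.23))
```

View pics/crop3.png

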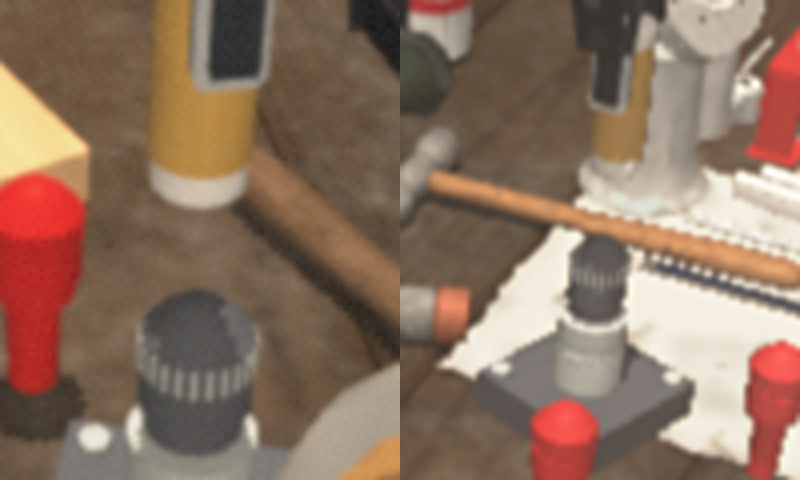

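arm_command(series=[0,0.2,0,1,0,0,0.37,0,2.2,0,0,0.37,0,3.2,0,0,0.37,0,3.8,0,0,0.37,0,4,0])

```text
clock: 6.18
eef_pos: [545.8, -200.1, 188.5]
tool_rot: [-3.14, 0.004, 0.001]
force: [0.4, -0.9, -5.6]
width: 30.6
gripper_force: 60.7
```

arm_command(series=[0,0,0,0.1,0,0,0,0,0.2,0,0,0,0,0.3,0,0,0,0,0.4,0,0,0,0,0.5,0])

```text
clock: 6.6
eef_pos: [547.2, -201.3, 186.0]
tool_rot: [3.141, -0.001, -0.0]
force: [-0.3, -0.5, -6.3]
width: 31.0
gripper_force: 60.7
```

```bash
python3 - <<'E'
from h import *
snap('wrist','w4'); snap('side','d4'); st()
for f in('w4','d4'):
    P=cloud(load(f)); print(f,'bar',circ(P,[543.8,-201.3],145,165,16,23),'chuck',circ(P,[543.8,-201.3],92,118,19,25))
E
```

```text
{'clock': np.float64(6.7), 'eef_pos': array([ 546.942, -201.242,  185.788]), 'tool_rot': array([ 3.142, -0.   , -0.   ]), 'force': array([-0.745,  0.672, -5.213]), 'width': np.float64(30.601), 'gripper_force': np.float64(60.714)}
w4 bar (array([ 545.4, -200.2]), 581, np.float64(0.24)) chuck (array([ 544.1, -201. ]), 511, np.float64(0.3))
d4 bar (array([ 544.9, -200.2]), 301, np.float64(0.6)) chuck (array([ 543.2, -201.5]), 440, np.float64(0.59))
```

arm_command(series=[0,-0.06,0.05,0.06,0,0,-0.13,0.1,0.12,0,0,-0.13,0.1,0.18,0,0,-0.13,0.1,0.24,0,0,-0.13,0.1,0.3,0])

```text
clock: 7.12
eef_pos: [545.7, -202.2, 182.7]
tool_rot: [-3.142, -0.0, -0.0]
force: [0.3, -0.5, -5.2]
width: 30.5
gripper_force: 60.7
```

arm_command(series=[0,0,0,0.05,0,0,0,0,0.1,0,0,0,0,0.15,0,0,0,0,0.2,0,0,0,0,0.2,0])

```text
clock: 7.53
eef_pos: [545.8, -202.2, 181.0]
tool_rot: [3.141, -0.0, -0.0]
force: [-0.9, 0.6, -4.0]
width: 30.2
gripper_force: 60.7
```

Nearly in contact. From here I go slowly and watch the force.

arm_command(series=[0,0,0,0.04,0,0,0,0,0.08,0,0,0,0,0.12,0,0,0,0,0.16,0,0,0,0,0.16,0])

```text
clock: 7.95
eef_pos: [546.3, -202.3, 180.0]
tool_rot: [3.141, -0.002, -0.0]
force: [-0.8, 1.4, 6.1]
width: 30.8
gripper_force: 61.2
```

arm_command(series=[0,0,0,0.03,0,0,0,0,0.06,0,0,0,0,0.09,0,0,0,0,0.1,0,0,0,0,0.1,0])

```text
clock: 8.37
eef_pos: [546.5, -202.4, 179.6]
tool_rot: [3.141, -0.002, -0.0]
force: [-2.0, 0.7, 8.0]
width: 30.8
gripper_force: 61.6
```

arm_command(series=[0,0,0,0.03,0,0,0,0,0.06,0,0,0,0,0.09,0,0,0,0,0.12,0,0,0,0,0.12,0])

```text
clock: 8.78
eef_pos: [546.7, -202.5, 179.0]
tool_rot: [3.141, -0.003, -0.0]
force: [-1.1, 1.4, 11.6]
width: 30.6
gripper_force: 62.0
```

arm_command(series=[0,0,0,0.03,0,0,0,0,0.06,0,0,0,0,0.09,0,0,0,0,0.1,0,0,0,0,0.1,0])

```text
clock: 9.2
eef_pos: [547.0, -202.6, 178.6]
tool_rot: [3.14, -0.004, -0.0]
force: [-4.1, 1.3, 15.0]
width: 30.2
gripper_force: 62.3
```

arm_command(series=[0,0,0,0.04,0,0,0,0,0.08,0,0,0,0,0.12,0,0,0,0,0.15,0,0,0,0,0.15,0])

```text
clock: 9.62
eef_pos: [547.4, -202.7, 177.9]
tool_rot: [3.14, -0.005, -0.0]
force: [-3.3, 1.9, 20.2]
width: 30.5
gripper_force: 62.9
```

arm_command(series=[0,0,0,0.03,0,0,0,0,0.06,0,0,0,0,0.09,0,0,0,0,0.1,0,0,0,0,0.1,0])

```text
clock: 10.03
eef_pos: [547.7, -202.8, 177.5]
tool_rot: [3.14, -0.006, -0.0]
force: [-4.0, 1.4, 24.3]
width: 30.8
gripper_force: 63.2
```

arm_command(series=[0,0,0,0.03,0,0,0,0,0.06,0,0,0,0,0.09,0,0,0,0,0.1,0,0,0,0,0.1,0])

```text
clock: 10.45
eef_pos: [548.0, -202.9, 177.1]
tool_rot: [3.139, -0.006, -0.0]
force: [-4.8, 2.0, 27.6]
width: 30.6
gripper_force: 63.7
```

```bash
python3 - <<'E'
from h import *
st(); snap('side','d5'); snap('wrist','w5'); st()
a=load('d0');b=load('d5')
c=lambda z: cv2.resize(z['p'][310:400,315:382,::-1],(400,537),interpolation=cv2.INTER_CUBIC)
cv2.imwrite('pics/crop5.png',np.hstack([c(a),c(b)]))
for f in('d0','d5'): 
    z=load(f); print([np.round((z['mtx']@(z['R']@[543.6,-201.2,h]+z['t']))[:2]/(z['R']@[543.6,-201.2,h]+z['t'])[2],1) for h in(78,82,102,106)])
E
```

```text
{'clock': np.float64(10.45), 'eef_pos': array([ 548.008, -202.858,  177.142]), 'tool_rot': array([ 3.139, -0.006, -0.   ]), 'force': array([-4.841,  2.004, 27.643]), 'width': np.float64(30.612), 'gripper_force': np.float64(63.652)}
{'clock': np.float64(10.55), 'eef_pos': array([ 548.009, -202.853,  177.124]), 'tool_rot': array([ 3.139, -0.006, -0.   ]), 'force': array([-5.497,  1.376, 27.717]), 'width': np.float64(30.899), 'gripper_force': np.float64(63.652)}
[array([347.6, 356.4]), array([347.8, 354.2]), array([348.5, 342.8]), array([348.7, 340.5])]
[array([347.6, 356.4]), array([347.8, 354.2]), array([348.5, 342.8]), array([348.7, 340.5])]
```

View pics/crop5.png

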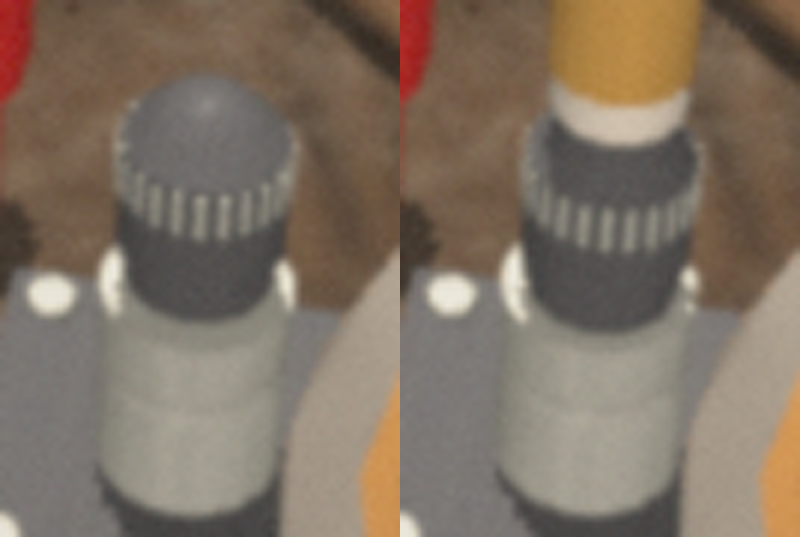

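arm_command(series=[0,-0.03,0,0.03,0,0,-0.06,0,0.06,0,0,-0.08,0,0.09,0,0,-0.1,0,0.1,0,0,-0.1,0,0.1,0])

```text
clock: 10.97
eef_pos: [547.7, -202.9, 176.8]
tool_rot: [3.139, -0.008, -0.0]
force: [-5.1, 1.8, 29.4]
width: 30.5
gripper_force: 64.0
```

arm_command(series=[0,0,0,0.02,0,0,0,0,0.04,0,0,0,0,0.06,0,0,0,0,0.06,0,0,0,0,0.06,0])

```text
clock: 11.38
eef_pos: [547.8, -202.9, 176.6]
tool_rot: [3.139, -0.008, -0.0]
force: [-5.6, 1.6, 32.4]
width: 30.4
gripper_force: 64.2
```

arm_command(series=[0,0,0,0.03,0,0,0,0,0.06,0,0,0,0,0.09,0,0,0,0,0.1,0,0,0,0,0.1,0])

```text
clock: 11.8
eef_pos: [548.2, -203.0, 176.4]
tool_rot: [3.139, -0.01, -0.0]
force: [-7.2, 3.0, 38.5]
width: 30.6
gripper_force: 64.8
```

```bash
python3 - <<'E'
from h import *
snap('side','d6'); snap('wrist','w6'); st()
# chuck vertical shift relative to d0/d5 by phase of knurl band, side view
g=lambda f,v,h,u,w: cv2.resize(cv2.cvtColor(load(f)['p'][v:v+h,u:u+w],7).astype(np.float32),None,fx=8,fy=8,interpolation=cv2.INTER_CUBIC)
for f in('d4','d5','d6'):
    out=[]
    for (v,h,u,w) in((338,14,337,24),(366,22,330,34)):   # knurl/lower chuck, sleeve
        T=g('d0',v,h,u,w); S=g(f,v-4,h+10,u-4,w+8); r=cv2.matchTemplate(S,T,cv2.TM_CCOEFF_NORMED); _,m,_,l=cv2.minMaxLoc(r)
        out+=[l[0]/8-4,l[1]/8-4,round(m,3)]
    print(f,out)
print('px per mm',2.25/4)
E
```

```text
{'clock': np.float64(11.9), 'eef_pos': array([ 548.176, -203.014,  176.378]), 'tool_rot': array([ 3.139, -0.009, -0.   ]), 'force': array([-6.486,  2.097, 38.502]), 'width': np.float64(30.883), 'gripper_force': np.float64(64.761)}
d4 [0.0, 0.75, 0.851, 0.0, 0.0, 0.991]
d5 [1.0, 2.875, 0.845, 0.0, 0.375, 0.986]
d6 [1.125, 3.375, 0.848, 0.0, 0.625, 0.981]
px per mm 0.5625
```

Hard stop: the force now rises about 6 N per mm with hardly any motion, and the contact force is about 44 N. I'll hold for half a second, then retreat.

arm_command(series=[0,0,0,0,0,0,0,0,0,0,0,0,0,0,0,0,0,0,0,0,0,0,0,0,0])

```text
clock: 12.32
eef_pos: [548.2, -203.0, 176.4]
tool_rot: [3.139, -0.009, -0.0]
force: [-6.1, 2.8, 37.7]
width: 30.8
gripper_force: 64.8
```

arm_command(series=[0,0,0,-0.2,0,0,0,0,-0.6,0,0,0,0,-1.2,0,0,0,0,-2,0,0,0,0,-3.5,0])

```text
clock: 12.73
eef_pos: [542.9, -201.7, 203.1]
tool_rot: [-3.14, 0.005, -0.0]
force: [-0.3, -0.1, -5.9]
width: 30.9
gripper_force: 60.7
```

arm_command(series=[0,0,0,-1.5,0,0,0,0,-2.5,0,0,0,0,-3,0,0,0,0,-3,0,0,0,0,-3,0])

```text
clock: 13.15
eef_pos: [544.3, -202.1, 234.3]
tool_rot: [-3.141, 0.001, -0.0]
force: [-0.4, -0.3, -5.4]
width: 30.8
gripper_force: 60.7
```

```bash
python3 - <<'E'
from h import *
st(); snap('side','d7'); snap('wrist','w7'); st()
for f in('w7','d7'):
    P=cloud(load(f)); q=P.reshape(-1,3)
    s=q[np.hypot(q[:,0]-543.6,q[:,1]+201.2)<12]; s=s[(s[:,2]<150)&(s[:,2]>100)]
    print(f,'bar hi',circ(P,[544,-201.3],202,215,16,23),'bar lo',circ(P,[544,-201.3],190,203,16,23),'chuck',circ(P,[543.8,-201.3],92,118,19,25),'sleeve',circ(P,[543.8,-201.3],40,72,22,30),'top',np.percentile(s[:,2],[95,99]))
im=np.zeros((480,800,3),np.uint8)
c=lambda z,u,v,w,h,s: cv2.resize(z['p'][v:v+h,u:u+w,::-1],None,fx=s,fy=s,interpolation=cv2.INTER_CUBIC)
im[:,:400]=c(load('d7'),300,240,133,160,3)[:,:400] if 0 else cv2.resize(load('d7')['p'][240:400,285:418,::-1],(400,480)); im[:,400:]=cv2.resize(load('w7')['p'][:,:,::-1],(400,300)).copy()[:300] if 0 else np.vstack([cv2.resize(load('w7')['p'][:,:,::-1],(400,300)),np.zeros((180,400,3),np.uint8)])
cv2.imwrite('pics/crop7.png',im)
E
```

```text
{'clock': np.float64(13.15), 'eef_pos': array([ 544.301, -202.08 ,  234.29 ]), 'tool_rot': array([-3.141e+00,  1.000e-03, -0.000e+00]), 'force': array([-0.441, -0.275, -5.36 ]), 'width': np.float64(30.801), 'gripper_force': np.float64(60.687)}
{'clock': np.float64(13.25), 'eef_pos': array([ 543.916, -201.956,  233.772]), 'tool_rot': array([-3.141e+00,  2.000e-03, -0.000e+00]), 'force': array([ 0.031,  0.584, -4.835]), 'width': np.float64(30.42), 'gripper_force': np.float64(60.689)}
w7 bar hi (array([ 542.3, -200.9]), 499, np.float64(0.17)) bar lo (array([ 541.7, -200.9]), 290, np.float64(0.48)) chuck (array([ 544.5, -201.2]), 468, np.float64(0.49)) sleeve (array([ 543.9, -200.9]), 244, np.float64(0.22)) top [129.91939183 130.59402868]
d7 bar hi (array([ 542.1, -201.2]), 234, np.float64(0.54)) bar lo (array([ 542.3, -200.6]), 208, np.float64(0.62)) chuck (array([ 543.8, -201.7]), 474, np.float64(0.67)) sleeve (array([ 543.5, -201.1]), 543, np.float64(0.66)) top [129.87716782 130.1974807 ]
```

View pics/crop7.png

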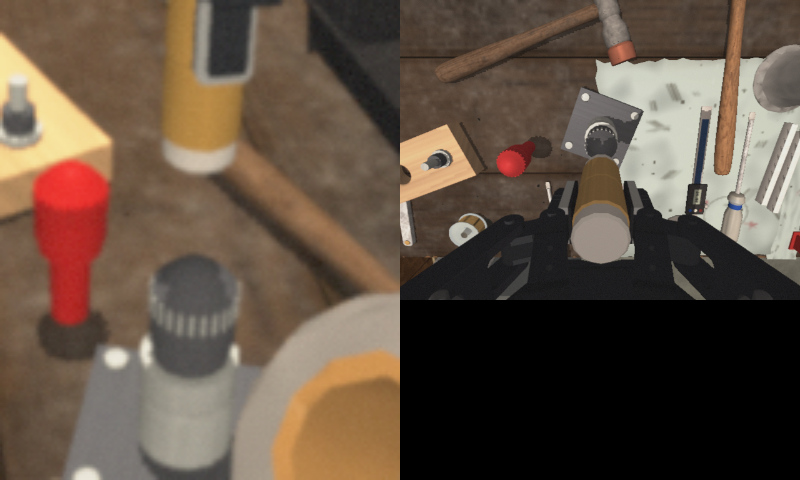

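arm_command(series=[0,0,-1.5,0,0,0,0,-4.5,0,0,0,0,-8,0,0,0,0,-12,0,0,0,0,-16,0,0])

```text
clock: 13.67
eef_pos: [544.0, -41.1, 234.0]
tool_rot: [3.142, 0.001, -0.002]
force: [1.5, 0.0, -5.3]
width: 30.6
gripper_force: 60.7
```

arm_command(series=[0,-0.5,-4,0,0,0,-1,-8,0,0,0,-1.5,-12,0,0,0,-2,-16,0,0,0,-2.5,-20,0,0])

```text
clock: 14.08
eef_pos: [518.7, 159.5, 234.1]
tool_rot: [3.141, 0.001, -0.0]
force: [0.6, -0.1, -4.8]
width: 30.6
gripper_force: 60.7
```

arm_command(series=[0,0,-4,0,0,0,0,-7.5,0,0,0,0,-10.5,0,0,0,0,-12.3,0,0,0,0,-12.9,0,0])

```text
clock: 14.5
eef_pos: [518.0, 292.1, 233.9]
tool_rot: [-3.139, 0.002, 0.006]
force: [-0.8, 1.1, -5.2]
width: 30.7
gripper_force: 60.8
```

arm_command(series=[0,0,0,2,0,0,0,0,5,0,0,0,0,8,0,0,0,0,11,0,0,0,0,13,0])

```text
clock: 14.92
eef_pos: [518.2, 284.6, 101.5]
tool_rot: [3.138, 0.004, -0.001]
force: [-0.3, -0.2, -6.0]
width: 30.7
gripper_force: 60.8
```

arm_command(series=[0,0,0,1.5,0,0,0,0,3,0,0,0,0,4,0,0,0,0,4.5,0,0,0,0,4.5,0])

```text
clock: 15.33
eef_pos: [519.1, 285.9, 58.6]
tool_rot: [3.14, 0.002, -0.001]
force: [0.6, 0.2, -6.0]
width: 30.8
gripper_force: 60.8
```

arm_command(series=[0,0,0,0.1,0,0,0,0,0.2,0,0,0,0,0.3,0,0,0,0,0.4,0,0,0,0,0.4,0])

```text
clock: 15.75
eef_pos: [519.9, 286.9, 56.1]
tool_rot: [-3.141, -0.001, -0.0]
force: [0.5, 0.3, -5.1]
width: 30.6
gripper_force: 60.8
```

arm_command(series=[0,0,0,0.2,0,0,0,0,0.4,0,0,0,0,0.6,0,0,0,0,0.75,0,0,0,0,0.75,0])

```text
clock: 16.17
eef_pos: [519.4, 286.6, 47.8]
tool_rot: [3.141, 0.001, -0.0]
force: [-0.2, 0.3, -5.6]
width: 30.5
gripper_force: 60.8
```

arm_command(series=[0,0,0,0.04,0,0,0,0,0.08,0,0,0,0,0.12,0,0,0,0,0.12,0,0,0,0,0.12,0])

```text
clock: 16.58
eef_pos: [519.8, 286.8, 47.3]
tool_rot: [-3.142, -0.0, -0.0]
force: [-0.2, -0.3, -3.3]
width: 30.9
gripper_force: 60.8
```

arm_command(series=[0,0,0,0.03,0,0,0,0,0.06,0,0,0,0,0.06,0,10,0,0,0.06,0,40,0,0,0.06,0])

```text
clock: 17.0
eef_pos: [520.3, 287.2, 47.0]
tool_rot: [-3.141, -0.001, -0.0]
force: [0.5, 0.7, -0.1]
width: 33.9
gripper_force: 0.0
```

arm_command(series=[100,0,0,0,0,100,0,0,0,0,100,0,0,0,0,100,0,0,0,0,100,0,0,0,0])

```text
clock: 17.42
eef_pos: [519.8, 286.9, 46.5]
tool_rot: [-3.141, -0.0, -0.0]
force: [0.6, -0.7, 0.2]
width: 85.3
gripper_force: 0.0
```

arm_command(series=[100,0,0,0,0,100,0,0,0,0,100,0,0,-1,0,100,0,0,-3,0,100,0,0,-6,0])

```text
clock: 17.83
eef_pos: [518.1, 285.9, 105.6]
tool_rot: [3.139, 0.004, 0.0]
force: [-1.1, 0.1, 0.4]
width: 85.3
gripper_force: 0.0
```

arm_command(series=[100,0,0,-3,0,100,0,0,-7,0,100,0,0,-11,0,100,0,0,-15,0,100,0,0,-18,0])

```text
clock: 18.25
eef_pos: [520.2, 287.2, 291.1]
tool_rot: [-3.139, -0.004, -0.0]
force: [0.7, 0.4, -0.3]
width: 85.5
gripper_force: 0.0
```

```bash
python3 - <<'E'
from h import *
st(); snap('wrist','w8'); st()
P=cloud(load('w8')); print([circ(P,[518,288],a,b,16,30) for a,b in((5,35),(50,85))])
q=P.reshape(-1,3);s=q[(np.hypot(q[:,0]-517.5,q[:,1]-288)<25)&(q[:,2]<150)];print(np.percentile(s[:,2],99))
E
```

```text
{'clock': np.float64(18.25), 'eef_pos': array([520.222, 287.205, 291.142]), 'tool_rot': array([-3.139, -0.004, -0.   ]), 'force': array([ 0.679,  0.367, -0.306]), 'width': np.float64(85.472), 'gripper_force': np.float64(0.0)}
{'clock': np.float64(18.3), 'eef_pos': array([522.9  , 288.84 , 296.647]), 'tool_rot': array([-3.134, -0.012, -0.   ]), 'force': array([2.11 , 1.133, 4.776]), 'width': np.float64(85.239), 'gripper_force': np.float64(0.0)}
[(array([518.4, 288.2]), 74, np.float64(0.12)), (array([518.2, 288.1]), 201, np.float64(0.32))]
96.44727495971973
```

arm_command(series=[100,0,2,0,0,100,0,6,0,0,100,0,10,0,0,100,0,14,0,0,100,0,16,0,0])

```text
clock: 18.72
eef_pos: [519.3, 120.7, 287.0]
tool_rot: [3.138, -0.0, -0.005]
force: [-0.6, -0.5, -0.7]
width: 85.6
gripper_force: 0.0
```

```bash
python3 - <<'E'
from h import *
snap('wrist','w9'); st(); z=load('w9')
p=z['R']@[470.5,129,28]+z['t']; u,v,_=z['mtx']@p/p[2]; print(u,v)
e=blob(z,int(u),int(v),26,lambda p:p.sum(-1)<330); print(e,ray(z,*e[0],28))
E
```

```text
{'clock': np.float64(18.767), 'eef_pos': array([519.573, 117.496, 287.015]), 'tool_rot': array([ 3.136,  0.   , -0.01 ]), 'force': array([-1.297, -2.722, -0.149]), 'width': np.float64(85.552), 'gripper_force': np.float64(0.0)}
314.0385450770291 241.25933074714715
((313.7767333984375, 240.98550415039062), (28.16172218322754, 29.135204315185547), 98.63256072998047) [470.8 129.3  28. ]
```

arm_command(series=[100,0.5,4,0,0,100,1,8,0,0,100,1.5,12,0,0,100,2,16,0,0,100,2.5,20,0,0])

```text
clock: 19.18
eef_pos: [544.5, -74.5, 287.1]
tool_rot: [-3.141, -0.001, 0.001]
force: [1.2, 0.7, 0.5]
width: 85.4
gripper_force: 0.0
```

arm_command(series=[100,0,4,0,0,100,0,7.5,0,0,100,0,10.5,0,0,100,0,12.3,0,0,100,0,12.8,0,0])

```text
clock: 19.6
eef_pos: [543.8, -205.6, 286.7]
tool_rot: [3.139, -0.0, -0.006]
force: [-0.9, 0.1, -0.2]
width: 85.4
gripper_force: 0.0
```

arm_command(series=[100,0,0,2,0,100,0,0,5,0,100,0,0,8,0,100,0,0,11,0,100,0,0,12,0])

```text
clock: 20.02
eef_pos: [542.4, -198.2, 163.0]
tool_rot: [-3.138, 0.006, 0.002]
force: [-0.6, 0.3, 0.1]
width: 85.6
gripper_force: 0.0
```

arm_command(series=[100,0,0,0,0,100,0,0,0,0,100,0,0,0,0,100,0,0,0,0,100,0,0,0,0])

```text
clock: 20.43
eef_pos: [545.7, -201.4, 168.2]
tool_rot: [3.141, -0.003, -0.0]
force: [-0.6, 0.4, -0.4]
width: 85.2
gripper_force: 0.0
```

```bash
python3 - <<'E'
from h import *
st(); snap('wrist','w10')
P=cloud(load('w10')); print(circ(P,[543.8,-201.3],92,118,19,25),circ(P,[543.8,-201.3],40,72,22,30))
E
```

```text
{'clock': np.float64(20.433), 'eef_pos': array([ 545.658, -201.397,  168.158]), 'tool_rot': array([ 3.141e+00, -3.000e-03, -0.000e+00]), 'force': array([-0.596,  0.378, -0.391]), 'width': np.float64(85.163), 'gripper_force': np.float64(0.0)}
(array([ 544.5, -201.2]), 965, np.float64(0.46)) (array([ 543.8, -201. ]), 470, np.float64(0.24))
```

arm_command(series=[100,-0.05,0,1.5,0,100,-0.1,0,4,0,100,-0.1,0,6.5,0,100,-0.1,0,8,0,100,-0.1,0,8.4,0])

```text
clock: 20.9
eef_pos: [542.2, -200.7, 80.6]
tool_rot: [-3.14, 0.003, -0.0]
force: [-1.4, 0.0, -0.1]
width: 85.4
gripper_force: 0.0
```

arm_command(series=[100,0,0,0,0,100,0,0,0,0,100,0,0,0,0,100,0,0,0,0,100,0,0,0,0])

```text
clock: 21.32
eef_pos: [544.3, -201.4, 83.6]
tool_rot: [3.141, -0.002, -0.0]
force: [0.2, 0.0, -0.3]
width: 85.5
gripper_force: 0.0
```

arm_command(series=[70,0,0,0,0,55,0,0,0,0,48,0,0,0,0,40,0,0,0,0,0,0,0,0,0])

```text
clock: 21.73
eef_pos: [543.8, -201.6, 82.7]
tool_rot: [3.141, -0.0, -0.0]
force: [-1.3, -0.9, 1.6]
width: 37.1
gripper_force: 59.8
```

arm_command(series=[0,0,0,0,0,0,0,0,0,0,0,0,0,0,0,0,0,0,0,0,0,0,0,0,0])

```text
clock: 22.15
eef_pos: [543.8, -201.6, 82.7]
tool_rot: [3.141, -0.0, -0.0]
force: [-0.1, -1.5, 2.3]
width: 36.3
gripper_force: 59.8
```

Gripped at 37 mm. Lift slowly.

arm_command(series=[0,0,0,-0.1,0,0,0,0,-0.3,0,0,0,0,-0.6,0,0,0,0,-1,0,0,0,0,-1.4,0])

```text
clock: 22.57
eef_pos: [543.3, -200.7, 96.4]
tool_rot: [-3.141, 0.001, 0.0]
force: [0.3, 0.5, -4.6]
width: 36.8
gripper_force: 60.4
```

arm_command(series=[0,0,0,-0.6,0,0,0,0,-1.4,0,0,0,0,-2.4,0,0,0,0,-3.4,0,0,0,0,-4.4,0])

```text
clock: 22.98
eef_pos: [543.8, -201.2, 141.9]
tool_rot: [3.141, -0.001, -0.0]
force: [0.5, -0.3, -5.5]
width: 36.8
gripper_force: 60.4
```

arm_command(series=[0,0,0,-1,0,0,0,0,-2.1,0,0,0,0,-3,0,0,0,0,-3.6,0,0,0,0,-3.8,0])

```text
clock: 23.4
eef_pos: [544.3, -201.4, 180.0]
tool_rot: [3.141, -0.002, -0.0]
force: [0.1, 1.3, -4.5]
width: 36.6
gripper_force: 60.4
```

```bash
python3 - <<'E'
from h import *
st(); snap('side','d11'); snap('wrist','w11'); st()
cv2.imwrite('pics/crop11.png',np.hstack([cv2.resize(load(f)['p'][a:a+160,b:b+133,::-1],(400,480)) for f,a,b in(('d11',230,285),('w11',180,255))]))
for f in('d11','w11'):
    P=cloud(load(f)); print([circ(P,[544,-201.3],a,b,22,32) for a,b in((130,145),(145,165))])
E
```

```text
{'clock': np.float64(23.4), 'eef_pos': array([ 544.314, -201.385,  179.961]), 'tool_rot': array([ 3.141e+00, -2.000e-03, -0.000e+00]), 'force': array([ 0.057,  1.278, -4.507]), 'width': np.float64(36.56), 'gripper_force': np.float64(60.438)}
{'clock': np.float64(23.5), 'eef_pos': array([ 543.817, -201.187,  178.905]), 'tool_rot': array([ 3.141e+00, -1.000e-03, -0.000e+00]), 'force': array([ 0.094,  0.528, -5.102]), 'width': np.float64(36.606), 'gripper_force': np.float64(60.438)}
[(array([ 544., -201.]), 316, np.float64(0.56)), (array([ 544.3, -200.5]), 436, np.float64(0.7))]
[(array([ 544.3, -200.7]), 509, np.float64(0.16)), (array([ 544.1, -200.6]), 917, np.float64(0.38))]
```

View pics/crop11.png

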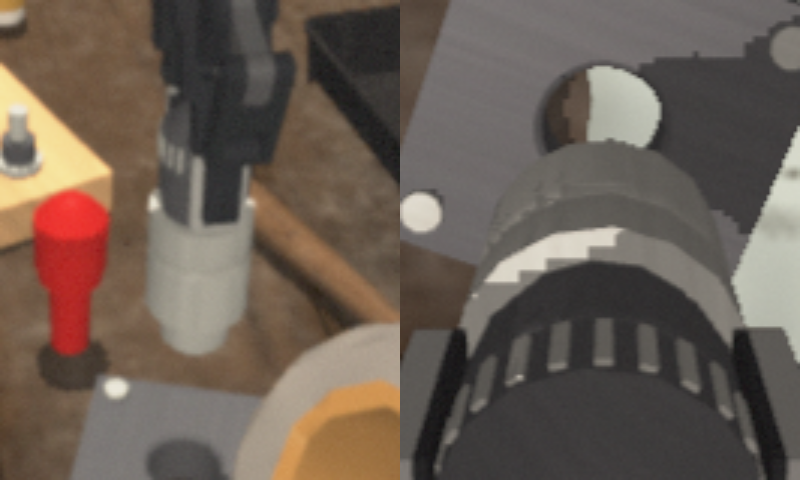

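arm_command(series=[0,0,0,-1.5,0,0,0,-0.5,-3.5,0,0,-0.3,-2,-5,0,0,-0.8,-4.5,-5.5,0,0,-1.5,-8,-5.5,0])

```text
clock: 23.92
eef_pos: [529.5, -123.9, 234.5]
tool_rot: [3.139, -0.003, -0.005]
force: [0.5, 0.3, -3.9]
width: 37.0
gripper_force: 61.1
```

arm_command(series=[0,-0.7,-3.5,0,0,0,-1.4,-7,0,0,0,-2.1,-10.5,0,0,0,-2.8,-14,0,0,0,-3.5,-17,0,0])

```text
clock: 24.33
eef_pos: [492.6, 51.4, 233.0]
tool_rot: [-3.141, 0.001, 0.001]
force: [1.1, 0.8, -5.1]
width: 36.9
gripper_force: 61.1
```

arm_command(series=[0,-0.6,-2.5,0,0,0,-1.2,-5,0,0,0,-1.8,-6.8,0,0,0,-2.2,-7.7,0,0,0,-2.3,-8,0,0])

```text
clock: 24.75
eef_pos: [469.5, 130.5, 233.1]
tool_rot: [-3.141, 0.002, 0.003]
force: [-0.5, 0.0, -4.7]
width: 36.6
gripper_force: 61.1
```

arm_command(series=[0,0,0,1.5,0,0,0,0,4,0,0,0,0,6.5,0,0,0,0,8.5,0,0,0,0,9,0])

```text
clock: 25.17
eef_pos: [469.0, 126.3, 140.7]
tool_rot: [3.139, 0.005, -0.002]
force: [0.8, -0.8, -3.7]
width: 36.8
gripper_force: 61.0
```

arm_command(series=[0,0,0,0,0,0,0,0,0,0,0,0,0,0,0,0,0,0,0,0,0,0,0,0,0])

```text
clock: 25.58
eef_pos: [471.4, 128.9, 144.5]
tool_rot: [-3.141, -0.002, -0.0]
force: [-0.7, -0.3, -4.2]
width: 36.9
gripper_force: 61.0
```

```bash
python3 - <<'E'
from h import *
st(); snap('wrist','w12'); snap('side','d12'); snap('scene','s12'); st()
z=load('w12'); P=cloud(z); print([circ(P,[471,129],a,b,22,32) for a,b in((75,90),(90,115))])
p=z['R']@[470.8,129.2,28]+z['t']; print(z['mtx']@p/p[2])
cv2.imwrite('pics/crop12.png',np.hstack([cv2.resize(load(f)['p'][a:a+160,b:b+133,::-1],(400,480)) for f,a,b in(('s12',190,275),('w12',180,255))]))
E
```

```text
{'clock': np.float64(25.583), 'eef_pos': array([471.437, 128.93 , 144.542]), 'tool_rot': array([-3.141e+00, -2.000e-03, -0.000e+00]), 'force': array([-0.713, -0.304, -4.165]), 'width': np.float64(36.929), 'gripper_force': np.float64(60.997)}
{'clock': np.float64(25.733), 'eef_pos': array([470.98 , 128.914, 144.053]), 'tool_rot': array([-3.141e+00, -1.000e-03, -0.000e+00]), 'force': array([-0.228, -0.057, -5.024]), 'width': np.float64(36.962), 'gripper_force': np.float64(60.997)}
[(array([471.4, 129.5]), 9, np.float64(0.12)), (array([471.7, 129.6]), 871, np.float64(0.16))]
[322.02476369 235.33073292   1.        ]
```

View pics/crop12.png

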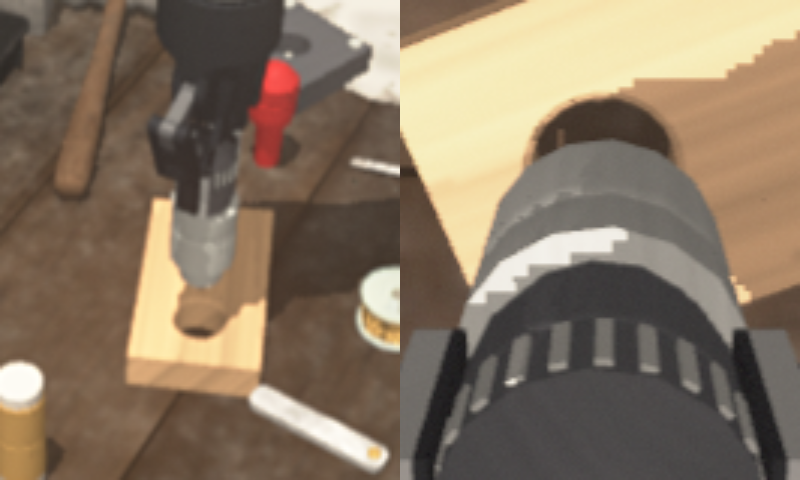

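arm_command(series=[0,0,0,0.5,0,0,0,0,1.5,0,0,0,0,2.5,0,0,0,0,3,0,0,0,0,3.2,0])

```text
clock: 26.15
eef_pos: [470.1, 128.7, 110.6]
tool_rot: [3.141, 0.002, 0.0]
force: [-0.2, -0.4, -4.7]
width: 36.9
gripper_force: 61.0
```

arm_command(series=[0,0,0,0.2,0,0,0,0,0.4,0,0,0,0,0.6,0,0,0,0,0.8,0,0,0,0,1,0])

```text
clock: 26.57
eef_pos: [470.9, 128.9, 101.6]
tool_rot: [-3.141, -0.001, -0.0]
force: [0.4, -0.1, -4.2]
width: 36.4
gripper_force: 61.0
```

arm_command(series=[0,0,0,0.2,0,0,0,0,0.4,0,0,0,0,0.6,0,0,0,0,0.8,0,0,0,0,0.9,0])

```text
clock: 26.98
eef_pos: [470.6, 128.8, 92.2]
tool_rot: [3.141, 0.0, -0.0]
force: [0.2, -0.6, -5.5]
width: 36.8
gripper_force: 61.0
```

arm_command(series=[0,0,0,0.2,0,0,0,0,0.4,0,0,0,0,0.6,0,0,0,0,0.75,0,0,0,0,0.75,0])

```text
clock: 27.4
eef_pos: [470.5, 128.8, 84.7]
tool_rot: [3.141, 0.001, -0.0]
force: [0.0, -0.3, -4.5]
width: 36.7
gripper_force: 61.0
```

arm_command(series=[0,0,0,0.05,0,0,0,0,0.1,0,0,0,0,0.15,0,0,0,0,0.15,0,0,0,0,0.15,0])

```text
clock: 27.82
eef_pos: [470.7, 128.8, 83.5]
tool_rot: [3.142, -0.0, -0.0]
force: [-1.2, 0.4, -4.5]
width: 36.5
gripper_force: 61.0
```

arm_command(series=[0,0,0,0.04,0,0,0,0,0.08,0,0,0,0,0.12,0,0,0,0,0.12,0,0,0,0,0.12,0])

```text
clock: 28.23
eef_pos: [470.8, 128.8, 82.7]
tool_rot: [-3.142, -0.0, -0.0]
force: [-1.3, -0.6, 2.2]
width: 36.9
gripper_force: 61.9
```

Flange seated: the force has changed from -4.5 to +2.2 N at the expected height. Release and retreat.

arm_command(series=[0,0,0,0,0,20,0,0,0,0,42,0,0,0,0,50,0,0,0,0,70,0,0,0,0])

```text
clock: 28.65
eef_pos: [471.1, 129.0, 82.3]
tool_rot: [-3.141, -0.001, 0.0]
force: [-0.1, 0.3, 1.3]
width: 53.0
gripper_force: 0.0
```

arm_command(series=[100,0,0,0,0,100,0,0,0,0,100,0,0,0,0,100,0,0,0,0,100,0,0,-1,0])

```text
clock: 29.07
eef_pos: [469.6, 128.5, 91.4]
tool_rot: [3.141, 0.003, 0.0]
force: [0.1, -0.9, -0.4]
width: 85.6
gripper_force: 0.0
```

arm_command(series=[100,0,0,-2,0,100,0,0,-5,0,100,0,0,-8,0,100,0,0,-12,0,100,0,0,-15,0])

```text
clock: 29.48
eef_pos: [470.9, 128.9, 245.6]
tool_rot: [-3.141, -0.002, -0.0]
force: [0.4, 0.7, -0.8]
width: 85.2
gripper_force: 0.0
```

arm_command(series=[100,0,0,-1,0,100,0,0,-2,0,100,0,0,-2,0,100,0,0,-2,0,100,0,0,-2,0])

```text
clock: 29.9
eef_pos: [470.1, 128.6, 261.9]
tool_rot: [3.141, 0.001, -0.0]
force: [-0.4, -0.5, -0.3]
width: 85.1
gripper_force: 0.0
```

```bash
python3 - <<'E'
from h import *
st(); snap('wrist','w13'); snap('side','d13')
for f in('w13','d13'):
    P=cloud(load(f)); q=P.reshape(-1,3); s=q[(np.hypot(q[:,0]-471,q[:,1]-129)<12)&(q[:,2]<160)]
    print([circ(P,[471,129],a,b,22,32) for a,b in((33,50),(55,72))],circ(P,[471,129],92,118,19,25),np.percentile(s[:,2],99),circ(P,[518,288],20,85,16,30))
cv2.imwrite('pics/crop13.png',np.hstack([cv2.resize(load('d13')['p'][170:330,200:333,::-1],(400,480)),cv2.resize(load('w13')['p'][0:480,120:520,::-1],(400,480))]))
E
```

```text
{'clock': np.float64(29.9), 'eef_pos': array([470.121, 128.636, 261.91 ]), 'tool_rot': array([ 3.141e+00,  1.000e-03, -0.000e+00]), 'force': array([-0.416, -0.474, -0.338]), 'width': np.float64(85.1), 'gripper_force': np.float64(0.0)}
[(array([471. , 129.6]), 88, np.float64(0.14)), (array([470.9, 129.5]), 78, np.float64(0.21))] (array([471.2, 129.5]), 400, np.float64(0.5)) 130.6830051724614 (array([518.7, 288.4]), 1022, np.float64(0.3))
[(array([469.9, 129. ]), 169, np.float64(0.93)), (array([470.1, 129.4]), 174, np.float64(0.95))] (array([470.1, 129.1]), 266, np.float64(1.08)) 130.27310443050433 (array([517. , 287.7]), 360, np.float64(1.1))
```

View pics/crop13.png

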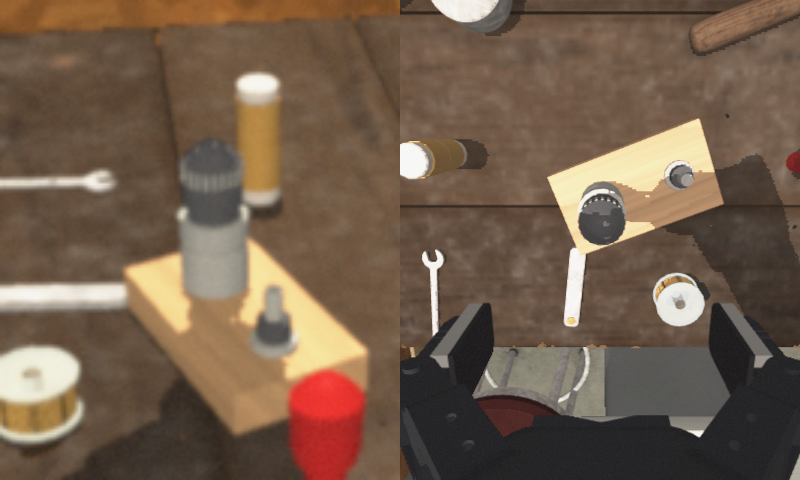

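The tool stands upright in the hole with its top at about 130 mm, as expected. The bar is upright and the gripper is clear of everything.

```bash
python3 -c "
from h import *
print(workorder.finish_job())"
```

```text
the job is handed in; nothing more can be done
None
```

I drove the chuck home and set it at about 44 N, and stood the bar back upright on the bench. The tool now stands upright in the stand's empty hole, released. I handed the job in at about 30 s; no verdict was returned.

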